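Set the pipetting guide bar against its stop peg

TASK

Set up the pipetting guide for the yellow row: move the red-headed stop peg from its rack into the yellow-framed socket, pushed down fully and let go. Then push the free end of the steel guide bar round its pin until its brass stop screw meets the peg, and keep pressing for about a second so that the bar bears on the peg with about 12 N, never above 20 N; leave the bar resting against the peg. Leave the well plate, the other pegs and everything else on the bench where they are.

Things in the scene. Friction and masses are not known exactly. Their poses are not given: they have to be found in the camera images.
- fixture: Fixed aluminium guide fixture, base 170 x 215 x 5 mm, with plate nest, pivot pin and a white rail on its -y side. Origin on the bench, 105 mm from the pin axis towards -y. The rail is an arc about the pin, radii 165 to 215 mm, top 28 mm above the bench, with three sockets 190 mm from the pin at -3, 7 and 17 degrees from the fixture's -y, positive towards its +x.
- pin (a point): Axis of the fixed pivot pin (12 mm diameter), 34 mm above the bench, which is half-way up the bar's thickness. A fixed 22 mm steel cap on the pin (44 to 50 mm above the bench) keeps the bar on.
- mark_yellow: Flat yellow 28 mm square frame around the mouth of the socket to use (blue and green frames mark the other two; the colours change places). Origin at the centre of the mouth, 28 mm above the bench. The socket is 15.5 mm wide with a small chamfer and 22 mm deep: its floor is 6 mm above the bench.
- bar_pivot (a point): Centre of the hole of the loose steel bar, half-way up: 30 mm wide, 12 thick, 0.25 to 0.5 kg, underside 28 mm above the bench. x runs along it to the free end 265 mm away. The hole is loose on the pin (0.8 mm play). At the start it stands 22 to 30 degrees from the fixture's -y, on the -x side of all sockets; it swings to its own +y to meet the peg. A few newtons slide it; it stays where left.
- bar_push (a point): On the centre line of the bar's black free end, half-way up, 240 mm from the pivot. It overhangs the rail: from 215 mm out nothing but the bench is beneath it, so closed fingers can reach lower and push its long side. A push here bears on the peg 0.75 to 1.2 times as strongly (leverage less friction). The stop is hard: a further millimetre adds 5 N or more, so feel for it slowly.
- peg_red_head (a point): Centre of the red grip (20 mm diameter, 22 mm high) of the loose 70 g steel stop peg, 56 mm above its foot. The shaft is 14 mm in diameter, 45 mm long, foot chamfered. It starts upright in one of the rack's holes, this point 64 mm above the bench; fully seated in the socket it is 62 mm above the bench.
- peg_red_waist (a point): Point on the red peg's axis 28 mm above its foot: the height at which the bar meets it when seated. The bar meets it with the tip of a brass adjusting screw, 10 mm thick, across the bar 187 mm from the pivot. The screw is tight but set differently each time: it stands out 2 to 16 mm (not measured) from the bar's +y side, so at contact this point is 24 to 38 mm to +y of the bar's centre line.
- peg_red_foot (a point): Centre of the foot (lower end) of the red peg.
- rack: Fixed wooden peg rack 160 (x) x 55 (y) x 30 mm, origin under its centre, three holes 16 mm wide and 22 mm deep in a row along its x, 48 mm apart. The red, white and blue pegs stand in them in any order; grip across the row (along the rack's y).
- well_plate: Well plate 127 x 85 x 16 mm with green wells, loose in the fixture's nest; the bar passes 7 mm above it. Leave alone. Origin under its centre.
- peg_white_head (a point): Centre of the white grip of another peg of the same shape in the rack. Leave it there.
- peg_blue_head (a point): Centre of the blue grip of another peg of the same shape in the rack. Leave it there.
- jug: White jug with green lid, 100 mm diameter, 190 mm high. Bystander; origin under its centre.
- cylinder: Measuring cylinder on a 60 mm foot, 178 mm high. Bystander; origin under its centre.
- tip_box: Clear and red tip box 120 x 85 x 54 mm. Bystander; origin under its centre.
- beaker: Glass beaker 70 mm diameter, 90 mm high. Bystander; origin under its centre.
- marker: Blue marker pen 130 mm long, 12 mm thick. Bystander; origin under its centre.

How it is judged:
By the outcome, as a careful person would: the job done as asked, in the order asked, and still so for the second after the job is handed in, with the robot touching nothing.
It also fails if it takes over 72 s, if anything falls off the work surface, if the arm or the gripper's body presses on something with over 40 N, if the wrist force passes 120 N, or if a joint passes its speed limit or range.

ROBOT

A 6-joint arm with a two-finger parallel gripper is mounted at the origin on the work surface. World frame = base frame: x ahead of the robot, y to its left, z up, the work surface at z = 0. Lengths are in m, angles in rad, forces in N, time in s.
With the tool pointing down it reaches from about 0.35 to 0.775 m from the base axis. Payload 7.3 kg.
Tool frame: the origin (TCP) lies at the very end of the fingers, on their centre line; the grasp point (between the pads) lies 19 mm behind it (robot.tcp_to_grasp is the distance from the TCP to the grasp point, in m); x points along the fingers, y is the direction in which the jaws open and shut, and the axes are right-handed (so a half turn about x gives the same grasp; the last joint's range is limited). The gripper opens to 92 mm and grips with 3 to 60 N. Pads are 19 mm wide; open, the fingers measure 130 mm over their backs; the gripper's body (75 mm by 190 mm) begins 47 mm behind the grasp point.
Start: joints at [-1.3, 0.342, 1.524, -0, 1.275, -0.146], TCP at [0.213, -0.48, 0.227] pointing down, gripper open.
Joint ranges: [-2.53, 2.53], [-0.77, 2.02], [0.04, 2.7], [-1, 4.14], [0.28, 2.66], [-3.11, 3.11]. Speed limits (rad/s): [2.57, 2.57, 3.14, 3.14, 3.14, 3.14].

INTERFACE

Orientations are given as [roll, pitch, yaw] about the fixed x, y, z axes, in that order (R = Rz(yaw) Ry(pitch) Rx(roll)).
In Python, from cell import robot gives the robot as it stands.
- The arm moves only by the tool move_arm, never from a script. Its argument "increments" is a list of rows, each a list of 4 numbers: the shift along the tool's x, y, z normalised to -1 to 1, where 1 is 40 cm, then the turn about the tool's x normalised to -1 to 1, where 1 is 60 degrees. In form: [[dx, dy, dz, twist], ...]. A call has 1 to 5 rows; each row is the pose to reach, as a shift and turn from the pose commanded when the call began, along the tool's axes at that moment; what a row does not reach only later rows make up. A row lasts 1/8 s, in which the tool goes at most 62.5 mm and 10.7 degrees, less where a joint would pass 70% of its speed; a pose out of reach is approached as far as the arm can. A call with a number of a shift or a turn outside -1 to 1 is refused whole. A call with a gripper value outside its range is refused whole. "gripper" is the closure, from 0 (fully open) to 1 (shut), set as the call begins (left out, the last holds). The fingers move at their own pace and stop on an object; "squeeze" is the grip in N (left out, the last holds). Time passes only in rows, so rows that repeat a pose let the fingers close. It gives the time, the measured TCP pose, the force and the opening at its end, in the units of the state.
- robot.observe(): the state, without advancing time (a new reading comes with each control period).
- robot.read_camera(name): name is "scene" or "top"; returns the picture (384x512x3 uint8, red, green, blue); there is no depth.
- robot.camera_params(name): a dict with "fx", "fy", "cx", "cy" (pixels), "R" (3x3) and "t" (3): a world point X has camera coordinates R X + t. Camera axes: x right, y down, z forward; pixel columns grow to the right and rows downward; lengths in m; the calibration is good to about 2 mm. A picture is of the moment at which its call begins. camera_params takes no time and is no camera call.
- robot.hand_in(): hands the job in, once; it reports no verdict.
The state is a dict: "time": time; "qpos": joint angles; "qvel": joint speeds; "joint_efforts": joint torques, N m; "tool_pos": TCP position; "tool_rot": TCP orientation; "contact_force": force on the tool from outside, world axes, zero at the start; "torque": the same for the moment, N m; "opening": finger opening in m.
Only numpy, scipy, OpenCV 4.12 (cv2) and the standard library are available. Lean on these libraries where they do the work, as an engineer would, in place of code of your own. Each camera call takes 0.05 s, during which the arm holds its last target.

## Working session

There is one attempt and no reset: what is moved stays moved. The work goes in short steps, Python scripts to look and compute and a tool call to move; the robot and the scene stay as the last step left them, time stands still between calls to the robot, and variables do not carry over. Pictures are saved under pics/ and viewed, and the job is handed in when it is done.

Besides the shell and the picture viewer there is one more tool, called as a command line: name --pt "numbers of a row" for each row, then --argument value for the rest. move_arm: Moves the arm, as the interface text tells. Its arguments: {"type":"object","properties":{"increments":{"type":"array","items":{"type":"array","items":{"type":"number"}}},"gripper":{"type":"number"},"squeeze":{"type":"number"}},"required":["increments"]}

```bash
ls; mkdir -p pics
python3 - <<'E'
from cell import robot
import cv2
print(robot.observe())
for n in("scene","top"):
    im=robot.read_camera(n); cv2.imwrite(f"pics/{n}0.png",im[:,:,::-1]); print(n,robot.camera_params(n))
E
```

```text
pics
{'time': 0.0, 'qpos': array([-1.30005114e+00,  3.42717411e-01,  1.52505223e+00, -2.15394688e-05,
        1.27538490e+00, -1.45983831e-01]), 'qvel': array([ 0.00071616, -0.00229952,  0.00037138,  0.00130358, -0.00054407,
        0.00170505]), 'joint_efforts': array([ 9.98138858e-04, -4.31250143e+01, -2.44216973e+01,  7.18521327e-02,
        5.60707622e-02, -1.23566715e-04]), 'tool_pos': array([ 0.21241341, -0.47964985,  0.22603543]), 'tool_rot': array([-1.70359395,  1.5692343 ,  1.854734  ]), 'contact_force': array([-0.45046589, -0.40335109,  0.01332234]), 'torque': array([-0.02226106, -0.06406156,  0.0302875 ]), 'opening': 0.0921713755553594}
scene {'fx': 351.99093671696374, 'fy': 351.99093671696374, 'cx': 250.20567299458094, 'cy': 190.8999765468952, 'R': array([[ 2.97183900e-01,  9.54819833e-01, -9.03520332e-04],
       [ 6.40114605e-01, -1.99935094e-01, -7.41808095e-01],
       [-7.08473727e-01,  2.19875066e-01, -6.70611611e-01]]), 't': array([-0.12421734, -0.26894096,  1.40493698])}
top {'fx': 489.5049734328445, 'fy': 489.5049734328445, 'cx': 257.41323960407243, 'cy': 198.8077813611145, 'R': array([[-0.0047894 , -0.9997573 , -0.02150356],
       [-0.99570847,  0.00675523, -0.09229845],
       [ 0.09242131,  0.02096922, -0.99549917]]), 't': array([-0.01821282,  0.51929626,  1.3653406 ])}
```

View pics/scene0.png

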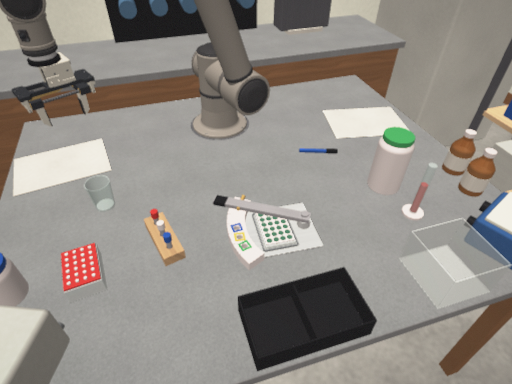

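View pics/top0.png

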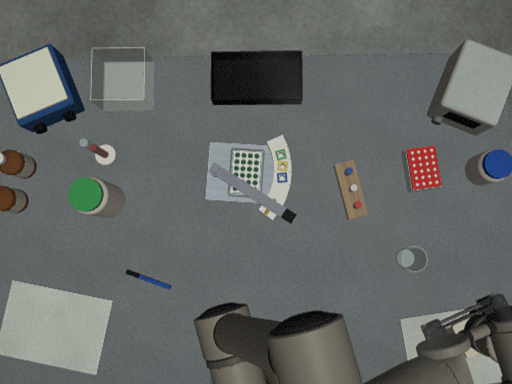

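The top view shows the fixture near (250,175), with blue, yellow and green frames around (282,165). The bar's free end is at (288,215), and the rack's red head is at (358,205). I'll zoom in.

Run:
```python
import cv2
a=cv2.imread("pics/top0.png"); cv2.imwrite("pics/topz0.png",cv2.resize(a[125:230,200:380],(800,467),interpolation=cv2.INTER_CUBIC))
a=cv2.imread("pics/scene0.png"); cv2.imwrite("pics/scz0.png",cv2.resize(a[180:280,140:330],(798,420),interpolation=cv2.INTER_CUBIC))
```

```text
(no output)
```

View pics/topz0.png

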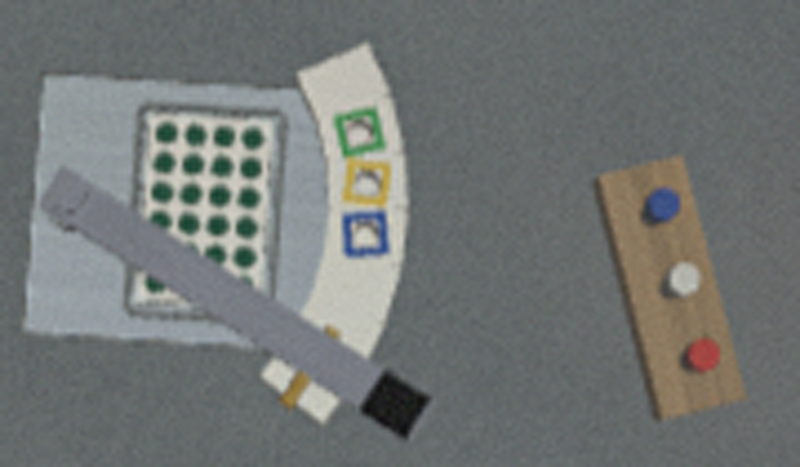

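View pics/scz0.png

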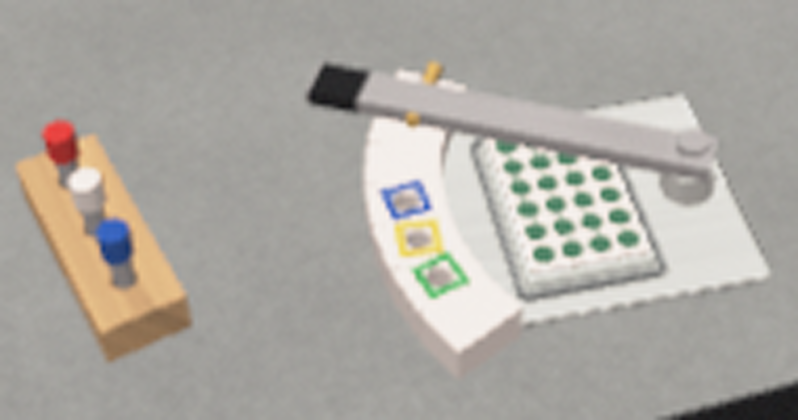

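Yellow is the middle socket. Red is the rack peg nearest the robot. Next I'll measure their positions.

```bash
cat > h.py <<'E'
import numpy as np, cv2
from cell import robot
def px(img,lo,hi,roi):
    hsv=cv2.cvtColor(img,cv2.COLOR_RGB2HSV); m=cv2.inRange(hsv,np.array(lo),np.array(hi))
    x0,y0,x1,y1=roi; k=np.zeros_like(m); k[y0:y1,x0:x1]=m[y0:y1,x0:x1]
    return k
def ray(n,u,v):
    p=robot.camera_params(n); d=np.array([(u-p['cx'])/p['fx'],(v-p['cy'])/p['fy'],1])
    R=p['R']; return -R.T@p['t'], R.T@d
def plane(n,u,v,z):
    o,d=ray(n,u,v); return o+d*(z-o[2])/d[2]
def proj(n,X):
    p=robot.camera_params(n); c=p['R']@np.array(X)+p['t']; return p['fx']*c[0]/c[2]+p['cx'],p['fy']*c[1]/c[2]+p['cy']
def tri(u,v):
    A=[];b=[]
    S=np.zeros((3,3));q=np.zeros(3)
    for n,(x,y) in(("scene",u),("top",v)):
        o,d=ray(n,x,y);d=d/np.linalg.norm(d);P=np.eye(3)-np.outer(d,d);S+=P;q+=P@o
    return np.linalg.solve(S,q)
def center(m):
    # largest connected comp hull centroid
    n,l,s,c=cv2.connectedComponentsWithStats(cv2.morphologyEx(m,cv2.MORPH_CLOSE,np.ones((3,3))))
    i=1+np.argmax(s[1:,4]); ys,xs=np.where(l==i)
    h=cv2.convexHull(np.c_[xs,ys].astype(np.float32)); M=cv2.moments(h)
    return (M['m10']/M['m00'],M['m01']/M['m00']),s[i]
E
python3 - <<'E'
from h import *
I={n:cv2.imread(f"pics/{n}0.png")[:,:,::-1].copy() for n in("scene","top")}
col={'yellow':((18,110,90),(32,255,255)),'blue':((105,110,50),(128,255,255)),'green':((45,100,60),(80,255,255))}
roi={'scene':(225,220,255,252),'top':(274,147,292,184)}
for c,(lo,hi) in col.items():
    P={}
    for n in I:
        P[n],s=center(px(I[n],lo,hi,roi[n])); print(c,n,P[n],s,plane(n,*P[n],.028))
    print(' tri',tri(P['scene'],P['top']))
# heads
hr={'scene':(145,200,190,260),'top':(335,160,370,215)}
for c,(lo,hi) in {'redhd':((0,130,80),(6,255,255)),'bluehd':((105,110,50),(128,255,255))}.items():
    P={}
    for n in I:
        P[n],s=center(px(I[n],lo,hi,hr[n])); print(c,n,P[n],s,plane(n,*P[n],.064),plane(n,*P[n],.075))
    print(' tri',tri(P['scene'],P['top']))
E
```

```text
yellow scene (239.10468319559226, 236.34710743801654) [234 233  11   8  35] [ 0.61217312 -0.09121197  0.028     ]
yellow top (281.9872611464968, 165.6072186836518) [277 161  11  10  44] [ 0.61315054 -0.09166534  0.028     ]
 tri [ 0.61300824 -0.0915341   0.02903637]
blue scene (232.7333333333333, 228.6) [232 226   3   6   6] [ 0.58072044 -0.10015448  0.028     ]
blue top (281.67164179104475, 177.044776119403) [277 173  10   9  32] [ 0.58035447 -0.09046136  0.028     ]
 tri [ 0.57964342 -0.09509845  0.02558276]
green scene (242.34343434343432, 247.28282828282826) [239 244   8   7  11] [ 0.64994635 -0.09334657  0.028     ]
green top (282.4973544973545, 153.98941798941797) [280 150   6   9  17] [ 0.64660432 -0.0934333   0.028     ]
 tri [ 0.64731874 -0.09309865  0.02474878]
redhd scene (153.69607843137254, 213.4281045751634) [150 209   8  10  61] [ 0.49643535 -0.29579711  0.064     ] [ 0.50791263 -0.29495866  0.075     ]
redhd top (358.11695906432743, 204.06432748538012) [355 201   7   7  37] [ 0.49911205 -0.29803434  0.064     ] [ 0.49822469 -0.29600522  0.075     ]
 tri [ 0.49897324 -0.29655623  0.06668822]
bluehd scene (166.66006600660063, 237.16831683168317) [163 233   8  10  60] [ 0.59041526 -0.27326624  0.064     ] [ 0.60036903 -0.27279304  0.075     ]
bluehd top (348.85185185185185, 170.42962962962963) [346 168   7   6  30] [ 0.59237452 -0.27478514  0.064     ] [ 0.59072313 -0.27294648  0.075     ]
 tri [ 0.59212412 -0.27380321  0.06606225]
```

Run:
```python
from h import *
I={n:cv2.imread(f"pics/{n}0.png") for n in("scene","top")}
pin=np.array([.6213,.0984,.05])
for n,roi in(("scene",(285,200,325,230)),("top",(200,155,240,185))):
    print(n,proj(n,pin)); x0,y0,x1,y1=roi
    k=16; z=cv2.resize(I[n][y0:y1,x0:x1],None,fx=k,fy=k,interpolation=cv2.INTER_CUBIC)
    z=cv2.normalize(z,None,0,255,cv2.NORM_MINMAX)
    for j in range(0,x1-x0,5): cv2.putText(z,str(x0+j),(j*k,10),0,.35,(0,0,255))
    for j in range(0,y1-y0,5): cv2.putText(z,str(y0+j),(0,j*k+8),0,.35,(0,0,255))
    cv2.imwrite(f"pics/pin_{n}.png",z)
```

```text
scene (np.float64(307.2162346105132), np.float64(217.49625020073248))
top (np.float64(214.46661972327902), np.float64(162.0383624108252))
```

View pics/pin_scene.png

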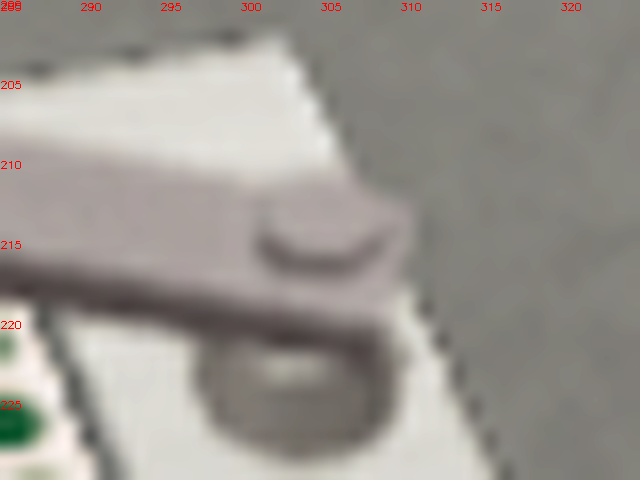

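View pics/pin_top.png

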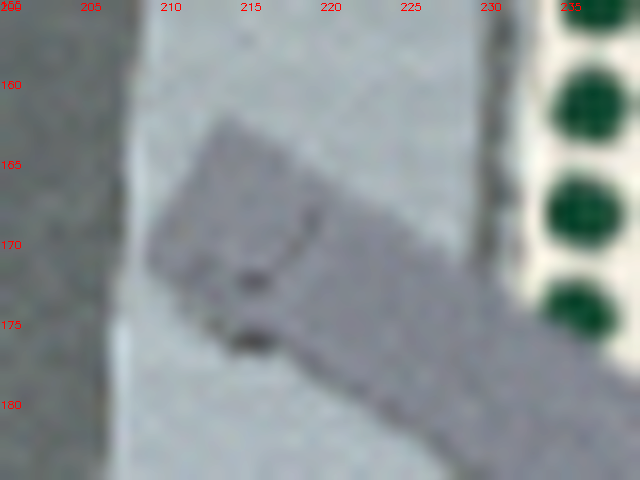

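Run:
```python
from h import *
print(tri((304.5,213),(215.,168.)),plane("scene",304.5,213,.05),plane("top",215,168,.05))
I={n:cv2.imread(f"pics/{n}0.png")[:,:,::-1].copy() for n in("scene","top")}
# black end of bar
for n,roi in(("scene",(210,190,232,208)),("top",(275,200,300,228))):
    m=px(I[n],(0,0,0),(180,255,45),roi); c,s=center(m); print(n,c,s,plane(n,*c,.040))
y=np.array([.613,-.0916])
for p in (plane("scene",304.5,213,.05)[:2],plane("top",215,168,.05)[:2]):
    print(np.linalg.norm(p-y),np.degrees(np.arctan2(*(y-p)*[1,-1])))
s=robot.observe()
from scipy.spatial.transform import Rotation as Ro
print(Ro.from_euler('xyz',s['tool_rot']).as_matrix().round(4))
```

```text
[0.60437737 0.09719803 0.051156  ] [0.60348297 0.09827941 0.05      ] [0.60436968 0.09684401 0.05      ]
scene (219.65753424657535, 200.6027397260274) [214 196  12  10  80] [ 0.47580888 -0.11037607  0.04      ]
top (288.3775671406003, 215.54976303317537) [282 209  14  14 113] [ 0.47014965 -0.10780415  0.04      ]
0.1901177609908115 2.869346893004877
0.18864152794935374 2.622186898542573
[[-4.000e-04  4.049e-01 -9.144e-01]
 [ 1.300e-03 -9.144e-01 -4.049e-01]
 [-1.000e+00 -1.400e-03 -2.000e-04]]
```

```bash
cat >> h.py <<'E'
from scipy.spatial.transform import Rotation as Ro
def go(pos,yang=None):
    s=robot.observe(); R=Ro.from_euler('xyz',s['tool_rot']).as_matrix()
    d=R.T@(np.array(pos)-s['tool_pos'])/0.4
    a=np.degrees(np.arctan2(R[1,1],R[0,1])); t=0
    if yang is not None: t=-((yang-a+180)%360-180)/60
    print('inc',d.round(4),'twist',round(t,4),'yang',a.round(2)); return d,t
def st():
    s=robot.observe(); print(round(s['time'],2),s['tool_pos'].round(4),s['contact_force'].round(2),s['torque'].round(3),round(s['opening'],4))
E
python3 - <<'E'
from h import *
go((.4985,-.297,.15),-75.9)
E
```

```text
inc [ 0.1906 -0.1278 -0.8387] twist 0.1631 yang -66.12
```

move_arm --pt "0.19 -0.128 -0.839 0.163" --pt "0.19 -0.128 -0.839 0.163" --pt "0.19 -0.128 -0.839 0.163" --pt "0.19 -0.128 -0.839 0.163" --pt "0.19 -0.128 -0.839 0.163" --gripper 0.0 --squeeze 30

```text
time: 0.72
tool_pos: [0.4691, -0.3158, 0.1583]
tool_rot: [-0.442, 1.571, 2.946]
contact_force: [0.8, -2.2, -0.3]
opening: 0.0919
```

Run:
```python
from h import *
go((.4985,-.297,.12),-75.9); st()
```

```text
inc [ 0.0957 -0.0278 -0.0827] twist -0.0001 yang -75.9
0.72 [ 0.4691 -0.3158  0.1583] [ 0.79 -2.19 -0.3 ] [ 0.001  0.018 -0.021] 0.0919
```

move_arm --pt "0.09 -0.028 -0.083 0" --pt "0.09 -0.028 -0.083 0" --pt "0.09 -0.028 -0.083 0"

```text
time: 1.1
tool_pos: [0.4969, -0.2986, 0.1231]
tool_rot: [0.152, 1.57, -2.743]
contact_force: [-0.3, 0.1, 0.2]
opening: 0.0915
```

Run:
```python
from h import *
go((.4985,-.297,.045),-75.9); st()
im=robot.read_camera("top"); cv2.imwrite("pics/t1.png",cv2.resize(im[140:300,280:440,::-1],None,fx=4,fy=3.7))
```

```text
inc [ 0.1952 -0.0029 -0.005 ] twist 0.0002 yang -75.89
1.1 [ 0.4969 -0.2986  0.1231] [-0.27  0.07  0.15] [ 0.003 -0.008 -0.025] 0.0915
```

View pics/t1.png

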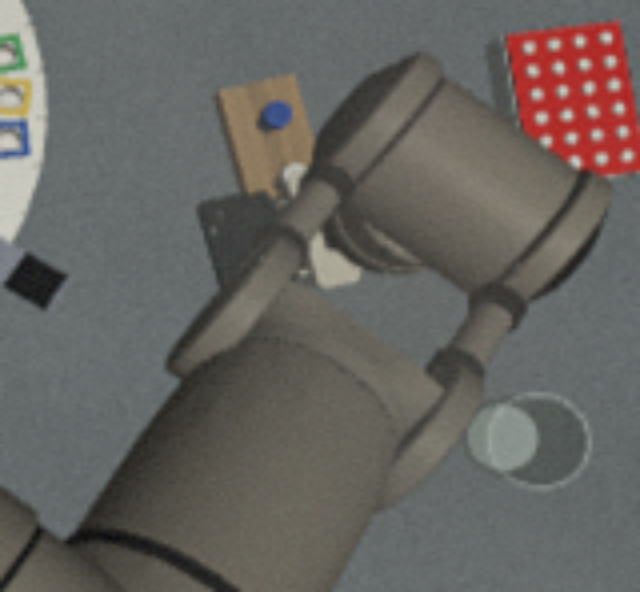

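The arm hides the red head in the top view, but the white and blue heads are clear of the gripper. Descending.

move_arm --pt "0.1 -0.002 -0.003 0" --pt "0.195 -0.002 -0.003 0" --pt "0.195 -0.002 -0.003 0" --pt "0.195 -0.002 -0.003 0"

```text
time: 1.65
tool_pos: [0.4987, -0.2986, 0.047]
tool_rot: [2.196, 1.568, -0.701]
contact_force: [0.2, -0.5, 0.6]
opening: 0.0916
```

move_arm --pt "0 0 0 0" --pt "0 0 0 0" --pt "0 0 0 0" --pt "0 0 0 0" --pt "0 0 0 0" --gripper 1

```text
time: 2.28
tool_pos: [0.4982, -0.2971, 0.045]
tool_rot: [0.137, 1.571, -2.759]
contact_force: [0.5, 0.1, 0.1]
opening: 0.0466
```

Run:
```python
from h import *
st()
im=robot.read_camera("scene"); cv2.imwrite("pics/s2.png",cv2.resize(im[150:290,90:270,::-1],None,fx=4.2,fy=4.2))
```

```text
2.27 [ 0.4982 -0.2971  0.045 ] [0.52 0.09 0.13] [-0.026 -0.033 -0.007] 0.0466
```

View pics/s2.png

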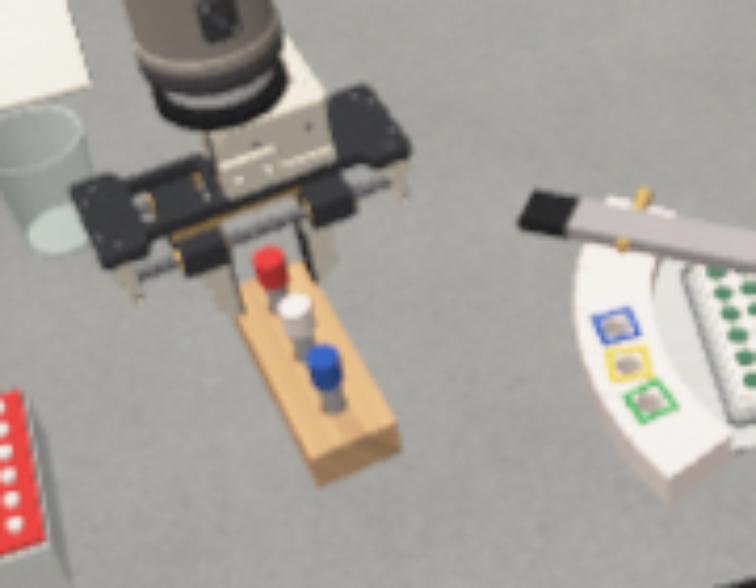

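The scene view shows the red head at about (270,268) in this crop, centred between the fingers, which are still closing.

move_arm --pt "0 0 0 0" --pt "0 0 0 0" --pt "0 0 0 0" --pt "0 0 0 0" --pt "0 0 0 0"

```text
time: 2.95
tool_pos: [0.4981, -0.2972, 0.0449]
tool_rot: [0.663, 1.571, -2.233]
contact_force: [0.5, -0.1, -0.4]
opening: 0.0191
```

Run:
```python
from h import *
st()
im=robot.read_camera("scene"); cv2.imwrite("pics/s3.png",cv2.resize(im[190:250,130:200,::-1],None,fx=9,fy=9,interpolation=cv2.INTER_CUBIC))
```

```text
2.95 [ 0.4981 -0.2972  0.0449] [ 0.53 -0.11 -0.39] [-0.036 -0.02  -0.039] 0.0191
```

View pics/s3.png

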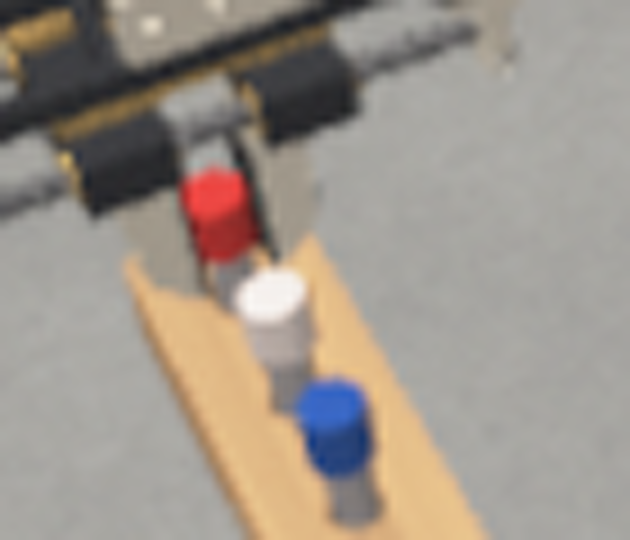

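The fingers hold the red head with 19.1 mm opening. Lifting.

move_arm --pt "-0.05 0 0 0" --pt "-0.125 0 0 0" --pt "-0.22 0 0 0" --pt "-0.22 0 0 0" --pt "-0.22 0 0 0"

```text
time: 3.62
tool_pos: [0.4977, -0.2969, 0.1324]
tool_rot: [-0.868, 1.57, 2.52]
contact_force: [0.4, 0.1, -1.0]
opening: 0.0192
```

Run:
```python
from h import *
st()
im=robot.read_camera("scene"); cv2.imwrite("pics/s4.png",cv2.resize(im[160:240,110:220,::-1],None,fx=7,fy=7,interpolation=cv2.INTER_CUBIC))
for a in(-75.9,-90,-60): go((.613,-.0915,.11),a)
print(robot.observe()['qpos'])
```

```text
3.62 [ 0.4977 -0.2969  0.1324] [ 0.41  0.09 -0.96] [0.01  0.062 0.037] 0.0192
inc [ 0.0547 -0.4271 -0.4051] twist 0.0 yang -75.9
inc [ 0.0547 -0.4271 -0.4051] twist 0.235 yang -75.9
inc [ 0.0547 -0.4271 -0.4051] twist -0.265 yang -75.9
[-6.69980796e-01  5.28651615e-01  1.50179381e+00 -1.10258541e-04
  1.11326479e+00  6.54754896e-01]
```

View pics/s4.png

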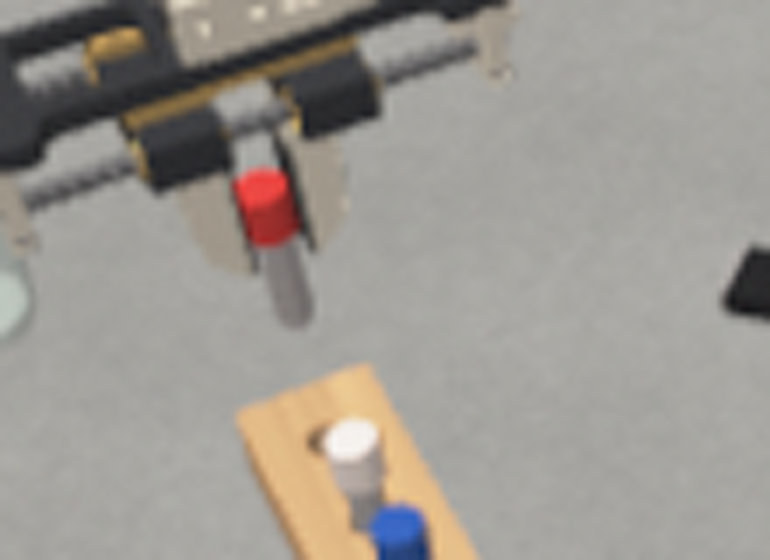

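Run:
```python
from h import *
s=robot.observe(); t=s['tool_pos']; 
for dz in(.019+.011,.019,.019-.011,-.037): print(dz,proj("scene",t+[0,0,dz]))
im=robot.read_camera("scene"); c,_=center(px(im,(0,130,80),(6,255,255),(130,170,175,215))); print(c)
g=im[180:212,135:165].astype(int); 
# shaft width scan rows
for r in range(195,210): print(r,''.join('%4d'%v for v in im[r,142:160].mean(1)))
```

```text
0.03 (np.float64(146.12825478326107), np.float64(186.4089429478994))
0.019 (np.float64(146.99866835833728), np.float64(189.68783681511928))
0.008 (np.float64(147.85470885617107), np.float64(192.9125865419297))
-0.037 (np.float64(151.21430354137578), np.float64(205.56835699989594))
(147.75735294117646, 189.01960784313724)
195  149 150 136  92  98 118 114 114 111 107 128 146  94 128 155 165 164 162
196  149 150 145 118  98 135 124 123 119 109 119 150 146 152 161 163 162 163
197  149 149 150 131  96 141 126 124 121 112 113 141 161 161 163 164 165 164
198  154 150 152 134 105 136 126 124 122 117 111 131 165 165 166 165 164 163
199  164 160 161 150 144 152 135 122 123 120 111 125 166 166 164 164 165 166
200  165 164 165 163 166 163 140 124 124 120 110 116 150 165 165 166 168 166
201  167 166 167 166 167 164 150 124 122 121 112 112 139 165 164 165 167 167
202  166 167 167 164 166 167 156 125 124 123 116 109 128 163 164 164 164 166
203  164 165 165 164 165 166 158 133 123 124 117 107 122 165 166 166 165 165
204  165 164 164 164 163 162 156 139 125 123 119 109 121 158 166 166 168 164
205  165 165 163 164 162 162 163 149 128 123 121 117 128 159 163 164 165 163
206  165 164 163 164 165 163 164 159 146 132 126 135 153 164 162 163 162 162
207  162 161 162 163 164 163 165 164 163 157 153 157 166 166 163 162 162 163
208  165 163 163 164 163 163 163 164 166 165 165 163 163 162 160 162 162 165
209  165 164 164 165 164 163 162 165 164 166 164 163 160 161 161 163 164 166
```

move_arm --pt "-0.01 -0.12 -0.12 0" --pt "0.0 -0.24 -0.23 0" --pt "0.0 -0.36 -0.34 0" --pt "0.02 -0.427 -0.405 0" --pt "0.05 -0.427 -0.405 0"

```text
time: 4.35
tool_pos: [0.6145, -0.0885, 0.1115]
tool_rot: [-1.033, 1.57, 2.359]
contact_force: [0.2, -1.5, -1.2]
opening: 0.0194
```

move_arm --pt "0 0 0 0" --pt "0 0 0 0"

```text
time: 4.6
tool_pos: [0.6131, -0.0934, 0.1127]
tool_rot: [-0.044, 1.57, -2.941]
contact_force: [-0.2, 0.6, -0.6]
opening: 0.019
```

Run:
```python
from h import *
st(); go((.613,-.0915,.072),-75.9)
im=robot.read_camera("scene"); cv2.imwrite("pics/s5.png",cv2.resize(im[170:270,180:290,::-1],None,fx=6,fy=6,interpolation=cv2.INTER_CUBIC))
```

```text
4.6 [ 0.6131 -0.0934  0.1127] [-0.19  0.59 -0.58] [ 0.047 -0.021 -0.009] 0.019
inc [ 0.1018 -0.0046 -0.0009] twist -0.0015 yang -75.99
```

View pics/s5.png

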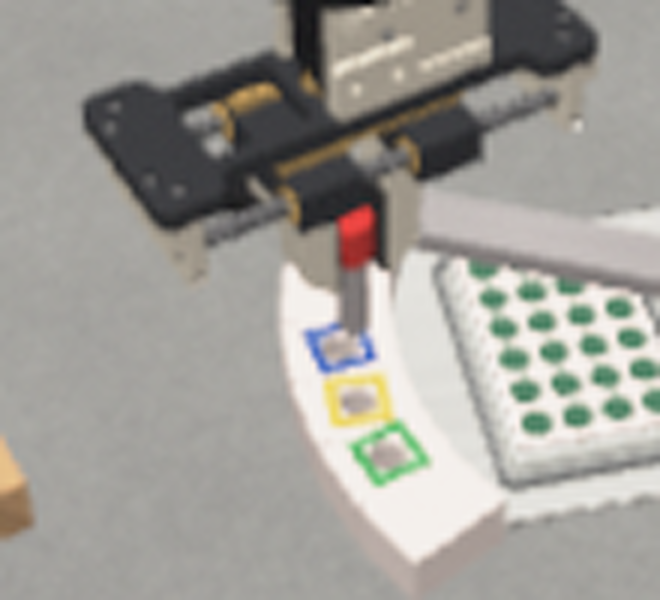

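The peg hangs over the rail with its foot near (352,330) in the crop. The yellow mouth is at about (358,400). I'll descend to just above the socket.

move_arm --pt "0.05 -0.002 0 0" --pt "0.102 -0.002 0 0" --pt "0.102 -0.002 0 0" --pt "0.102 -0.002 0 0"

```text
time: 5.15
tool_pos: [0.6139, -0.0921, 0.0732]
tool_rot: [2.557, 1.569, -0.34]
contact_force: [0.5, -1.0, -0.9]
opening: 0.0188
```

Run:
```python
from h import *
st(); go((.613,-.0915,.072),-75.9)
im=robot.read_camera("scene"); 
z=cv2.resize(im[205:255,215:265,::-1],None,fx=12,fy=12,interpolation=cv2.INTER_CUBIC)
t=robot.observe()['tool_pos']
for X,c in((t-[0,0,.037],(0,255,0)),((.613,-.0915,.028),(255,0,255))):
    u,v=proj("scene",X); print(u,v); cv2.circle(z,(int((u-215+.5)*12),int((v-205+.5)*12)),3,c,-1)
cv2.imwrite("pics/s6.png",z)
print(center(px(im,(18,110,90),(32,255,255),(225,220,255,252))))
```

```text
5.15 [ 0.6139 -0.0921  0.0732] [ 0.46 -1.04 -0.86] [0.003 0.031 0.017] 0.0188
inc [ 0.0031 -0.002   0.0019] twist -0.0009 yang -75.95
238.96415146303343 234.85002727330252
239.0858865804368 236.60048014057978
((239.10468319559226, 236.34710743801654), array([234, 233,  11,   8,  29], dtype=int32))
```

View pics/s6.png

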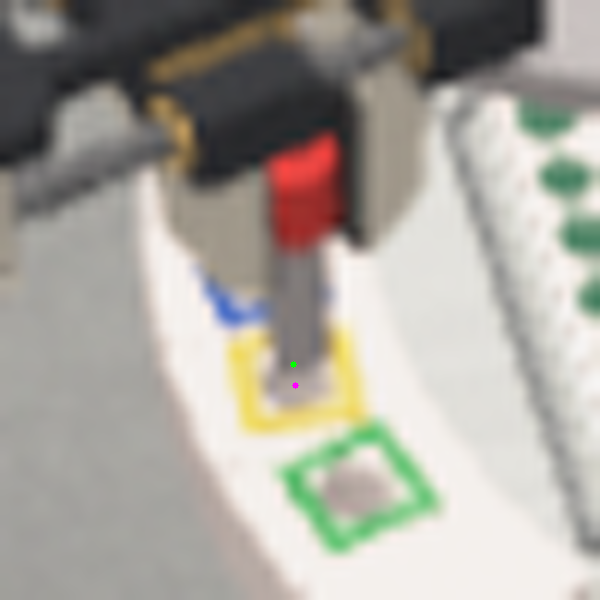

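Run:
```python
from h import *
im=robot.read_camera("scene"); g=im.astype(int)
print('    ',''.join('%4d'%v for v in range(230,250)))
for r in range(224,244): print(r,''.join('%4d'%v for v in g[r,230:250].mean(1)), )
st(); t=robot.observe()['tool_pos']
for z in (-.037,-.027): print(proj("scene",t+[0,0,z]),proj("scene",t+[.007,0,z]),proj("scene",t+[-.007,0,z]))
I=cv2.imread("pics/scene0.png").astype(int)
for r in range(228,244): print(r,''.join('%4d'%v for v in I[r,230:250].mean(1)), )
```

```text
230 231 232 233 234 235 236 237 238 239 240 241 242 243 244 245 246 247 248 249
224  149 148 150 149 150 150 141 111  75  82  81  92 135 150  51 102 157 192 220 223
225  178 149 150 149 150 150 141 114  89  94  94 112 181 219 120 129 180 217 224 224
226  224 179 149 150 149 150 143 116 104 115 114 124 193 237 224 220 219 224 224 223
227  234 187 148 149 149 148 143 112 103 124 121 126 193 240 240 238 230 225 224 224
228  238 217 137 146 150 149 146 125  98 122 122 121 185 240 240 239 232 224 224 225
229  240 232 159 143 167 174 162 135 115 124 122 116 166 235 240 240 235 225 224 225
230  240 238 217 128 163 182 146 129 126 124 123 117 171 238 240 240 238 229 224 224
231  240 240 233 159 132 158 160 132 125 124 124 116 171 235 237 240 239 231 223 222
232  240 240 238 224 198 212 202 150 123 124 123 116 154 212 230 240 239 235 225 221
233  239 237 240 235 206 205 192 149 124 123 123 117 144 191 220 240 240 238 228 221
234  239 238 240 233 191 190 204 195 124 124 123 125 159 186 214 240 240 240 235 223
235  240 240 240 235 202 193 207 193 138 126 130 159 199 190 207 237 240 240 238 229

[... 1808 characters left out ...]
 234 238 239 236 226
236  239 238 239 234 205 186 187 163 160 166 168 180 197 195 197 227 239 239 238 233
237  231 239 239 235 213 187 188 160 160 167 168 175 192 199 193 223 238 238 239 236
238  212 239 238 237 226 184 199 204 172 165 175 193 204 202 189 218 238 238 238 238
239  190 231 239 239 232 189 194 207 187 182 184 192 193 191 181 202 224 234 238 239
240  181 223 238 238 233 200 183 183 191 200 202 213 214 219 182 162 166 209 239 238
241  172 212 239 238 237 231 226 226 229 231 231 230 204 190 150 133 141 168 228 238
242  165 189 231 239 239 238 238 238 239 235 216 190 150 134 186 219 209 146 184 227
243  164 172 207 231 228 235 237 228 216 191 164 167 161 178 208 224 227 178 138 189
```

move_arm --pt "0.005 0.0015 0.0015 0" --pt "0.012 0.0015 0.0015 0" --pt "0.019 0.0015 0.0015 0" --pt "0.025 0.0015 0.0015 0" --pt "0.03 0.0015 0.0015 0"

```text
time: 5.88
tool_pos: [0.613, -0.092, 0.0599]
tool_rot: [0.541, 1.571, -2.355]
contact_force: [0.1, -0.2, -0.0]
opening: 0.019
```

Run:
```python
from h import *
st()
```

```text
5.88 [ 0.613  -0.092   0.0599] [ 0.13 -0.24 -0.01] [ 0.041 -0.017  0.004] 0.019
```

The foot is about 5 mm below the mouth with no force, so it has entered. Continuing down.

move_arm --pt "0.01 0 0 0" --pt "0.02 0 0 0" --pt "0.03 0 0 0" --pt "0.038 0 0 0" --pt "0.042 0 0 0"

```text
time: 6.5
tool_pos: [0.613, -0.092, 0.0431]
tool_rot: [0.007, 1.571, -2.888]
contact_force: [-0.4, 0.2, -0.5]
opening: 0.0192
```

move_arm --pt "0.002 0 0 0" --pt "0.004 0 0 0" --pt "0.006 0 0 0" --pt "0.006 0 0 0"

```text
time: 7.0
tool_pos: [0.6137, -0.092, 0.0428]
tool_rot: [2.653, 1.569, -0.242]
contact_force: [-1.8, 0.6, 10.7]
opening: 0.019
```

Run:
```python
from h import *
st()
```

```text
7.0 [ 0.6137 -0.092   0.0428] [-1.76  0.64 10.67] [0.256 0.485 0.009] 0.019
```

The peg is on the socket floor, with 10.7 N up at the expected height. Releasing it.

move_arm --pt "-0.004 0 0 0" --pt "-0.004 0 0 0" --pt "-0.004 0 0 0" --pt "-0.004 0 0 0" --pt "-0.004 0 0 0" --gripper 0.5

```text
time: 7.62
tool_pos: [0.613, -0.092, 0.0424]
tool_rot: [-0.156, 1.571, -3.051]
contact_force: [-0.6, -0.1, -0.5]
opening: 0.0459
```

move_arm --pt "-0.04 0 0 0" --pt "-0.14 0 0 0" --pt "-0.25 0 0 0" --pt "-0.25 0 0 0" --pt "-0.25 0 0 0"

```text
time: 8.25
tool_pos: [0.6128, -0.0919, 0.1429]
tool_rot: [2.181, 1.571, -0.715]
contact_force: [0.3, -0.0, -0.5]
opening: 0.0458
```

Run:
```python
from h import *
st()
im=robot.read_camera("scene"); cv2.imwrite("pics/s7.png",cv2.resize(im[170:270,180:320,::-1],None,fx=5,fy=5,interpolation=cv2.INTER_CUBIC))
c,s=center(px(im,(0,130,80),(6,255,255),(220,200,260,250))); print(c,s,plane("scene",*c,.062))
```

```text
8.25 [ 0.6128 -0.0919  0.1429] [ 0.3  -0.02 -0.54] [ 0.042  0.006 -0.007] 0.0458
(239.1014492753623, 227.58333333333331) [236 223   7  10  57] [ 0.61191916 -0.09036847  0.062     ]
```

View pics/s7.png

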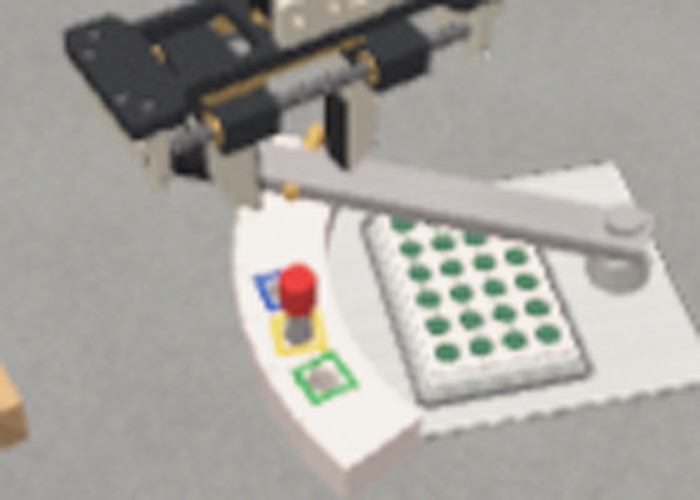

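The peg stands upright in the yellow socket. Now I'll close the fingers and go to the robot side of the bar's free end.

Run:
```python
from h import *
go((.428,-.0736,.13),-33)
```

```text
inc [ 0.0306 -0.1565  0.436 ] twist -0.715 yang -75.9
```

move_arm --pt "0.0 -0.04 0.1 -0.15" --pt "0.0 -0.08 0.2 -0.3" --pt "0.0 -0.12 0.33 -0.46" --pt "0.02 -0.156 0.436 -0.62" --pt "0.03 -0.156 0.436 -0.715" --gripper 1

```text
time: 8.93
tool_pos: [0.4244, -0.0729, 0.1292]
tool_rot: [-1.316, 1.565, 2.824]
contact_force: [1.1, 0.1, -0.0]
opening: 0.0019
```

move_arm --pt "0 0 0 0" --pt "0 0 0 0"

```text
time: 9.18
tool_pos: [0.429, -0.074, 0.1303]
tool_rot: [-1.261, 1.57, 2.873]
contact_force: [-0.5, -0.4, 0.4]
opening: 0.0001
```

Run:
```python
from h import *
st(); go((.428,-.0736,.018),-33)
im=robot.read_camera("scene"); cv2.imwrite("pics/s8.png",cv2.resize(im[130:270,160:330,::-1],None,fx=4,fy=4,interpolation=cv2.INTER_CUBIC))
```

```text
9.18 [ 0.429  -0.074   0.1303] [-0.49 -0.36  0.35] [-0.007  0.01  -0.024] 0.0001
inc [ 0.2807 -0.0025  0.0004] twist -0.0018 yang -33.11
```

View pics/s8.png

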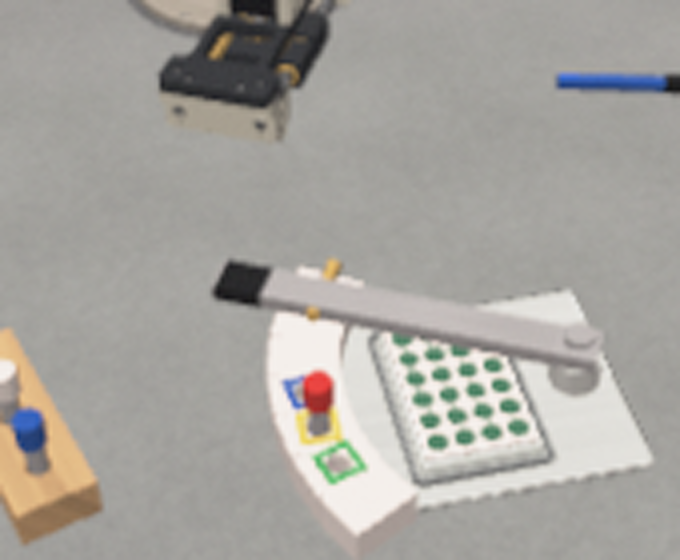

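The fingers are shut above the bench on the robot side of the bar, with the path down clear. Descending.

move_arm --pt "0.1 0 0 0" --pt "0.2 0 0 0" --pt "0.28 0 0 0" --pt "0.28 0 0 0"

```text
time: 9.72
tool_pos: [0.4275, -0.0735, 0.0168]
tool_rot: [-1.326, 1.566, 2.809]
contact_force: [-0.0, -0.4, 0.1]
opening: 0.0003
```

```bash
cat >> h.py <<'E'
PIN=np.array([.604,.098])
def fr():
    s=robot.observe(); R=Ro.from_euler('xyz',s['tool_rot']).as_matrix(); p=s['tool_pos'][:2]-PIN
    n=R[:2,1]; n=n/np.linalg.norm(n); f=s['contact_force'][:2]
    u=np.array([n[1],-n[0]]) ;  # u: rot -90 of n => n = rot+90 of u
    print('t',round(s['time'],2),'Fn',round(-f@n,2),'Fu',round(f@u,2),'F',s['contact_force'].round(2),'r',round(np.linalg.norm(p)*1e3,1),'along',round(p@u*1e3,1),'off',round(p@n*1e3,1),'nang',round(np.degrees(np.arctan2(n[1],n[0])),2),'z',round(s['tool_pos'][2],4))
E
python3 - <<'E'
from h import *
fr()
E
```

```text
t 9.72 Fn -0.18 Fu 0.36 F [-0.05 -0.4   0.09] r 246.1 along 240.0 off -54.5 nang -33.04 z 0.0168
```

move_arm --pt "0 0.012 0 0" --pt "0 0.024 0 0" --pt "0 0.036 0 0" --pt "0 0.042 0 0" --pt "0 0.048 0 0"

```text
time: 10.35
tool_pos: [0.445, -0.0846, 0.0187]
tool_rot: [1.574, 1.57, -0.573]
contact_force: [-0.3, -0.1, 0.8]
opening: 0.0005
```

Run:
```python
from h import *
fr()
```

```text
t 10.35 Fn 0.17 Fu 0.21 F [-0.26 -0.08  0.85] r 242.1 along 239.7 off -33.9 nang -33.0 z 0.0187
```

move_arm --pt "0 0.004 0 0" --pt "0 0.008 0 0" --pt "0 0.012 0 0" --pt "0 0.016 0 0" --pt "0 0.02 0 0"

```text
time: 10.98
tool_pos: [0.4514, -0.0888, 0.0185]
tool_rot: [-0.904, 1.571, -3.051]
contact_force: [-1.9, -0.2, 0.0]
opening: 0.0007
```

Run:
```python
from h import *
fr()
im=robot.read_camera("scene"); cv2.imwrite("pics/s9.png",cv2.resize(im[130:270,160:330,::-1],None,fx=4,fy=4,interpolation=cv2.INTER_CUBIC))
```

```text
t 10.97 Fn 1.47 Fu 1.16 F [-1.87 -0.17  0.05] r 241.2 along 239.8 off -26.2 nang -33.0 z 0.0185
```

View pics/s9.png

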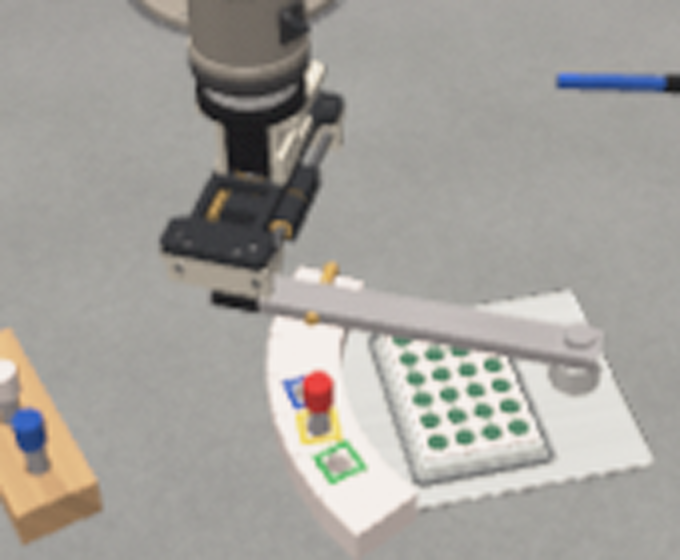

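Contact with the bar is felt at about 1.5 N. I'll sweep it 9° at a time about the pin.

move_arm --pt "0 0.019 0.002 -0.03" --pt "0 0.038 0.003 -0.06" --pt "0 0.057 0.0035 -0.09" --pt "0 0.076 0.0035 -0.12" --pt "0 0.0947 0.003 -0.15"

```text
time: 11.65
tool_pos: [0.4831, -0.1107, 0.0185]
tool_rot: [0.363, 1.571, -1.624]
contact_force: [-0.9, 0.2, 0.3]
opening: 0.0004
```

Run:
```python
from h import *
fr()
```

```text
t 11.65 Fn 0.94 Fu 0.21 F [-0.94  0.19  0.29] r 241.2 along 239.8 off -26.1 nang -23.88 z 0.0185
```

move_arm --pt "0 0.019 0.002 -0.03" --pt "0 0.038 0.003 -0.06" --pt "0 0.057 0.0035 -0.09" --pt "0 0.076 0.0035 -0.12" --pt "0 0.0947 0.003 -0.15"

```text
time: 12.28
tool_pos: [0.5172, -0.1271, 0.0185]
tool_rot: [-0.224, 1.571, -2.054]
contact_force: [-1.0, 0.1, 0.8]
opening: 0.0003
```

Run:
```python
from h import *
fr()
im=robot.read_camera("scene"); cv2.imwrite("pics/s10.png",cv2.resize(im[170:270,190:330,::-1],None,fx=5,fy=5,interpolation=cv2.INTER_CUBIC))
```

```text
t 12.28 Fn 0.95 Fu 0.17 F [-0.96  0.08  0.76] r 241.3 along 239.9 off -26.1 nang -14.88 z 0.0185
```

View pics/s10.png

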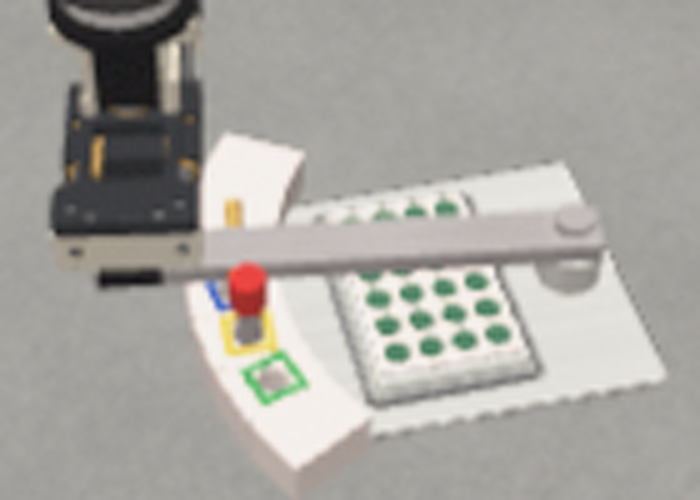

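move_arm --pt "0 0.0105 0.001 -0.0167" --pt "0 0.021 0.002 -0.0333" --pt "0 0.0315 0.0025 -0.05" --pt "0 0.042 0.003 -0.0667"

```text
time: 12.82
tool_pos: [0.5329, -0.1325, 0.0186]
tool_rot: [0.562, 1.571, -1.199]
contact_force: [-1.5, -0.5, -0.5]
opening: 0.0004
```

Run:
```python
from h import *
fr()
```

```text
t 12.82 Fn 1.42 Fu 0.78 F [-1.54 -0.5  -0.54] r 241.2 along 239.8 off -26.1 nang -10.93 z 0.0186
```

move_arm --pt "0 0.001 0 -0.0016" --pt "0 0.002 0 -0.0032" --pt "0 0.003 0 -0.0048" --pt "0 0.004 0.0005 -0.0064" --pt "0 0.005 0.0005 -0.008"

```text
time: 13.45
tool_pos: [0.5345, -0.133, 0.0185]
tool_rot: [-1.528, 1.571, 3.0]
contact_force: [-1.2, 0.2, 0.4]
opening: 0.0006
```

move_arm --pt "0 0.001 0 -0.0016" --pt "0 0.002 0 -0.0032" --pt "0 0.003 0 -0.0048" --pt "0 0.004 0.0005 -0.0064" --pt "0 0.005 0.0005 -0.008"

```text
time: 14.08
tool_pos: [0.5365, -0.1336, 0.0186]
tool_rot: [1.033, 1.571, -0.713]
contact_force: [-1.4, 0.4, -0.4]
opening: 0.0002
```

Run:
```python
from h import *
fr()
im=robot.read_camera("scene"); cv2.imwrite("pics/s11.png",cv2.resize(im[205:255,205:265,::-1],None,fx=10,fy=10,interpolation=cv2.INTER_CUBIC))
```

```text
t 14.07 Fn 1.42 Fu -0.19 F [-1.36  0.44 -0.38] r 241.2 along 239.8 off -26.1 nang -10.03 z 0.0186
```

View pics/s11.png

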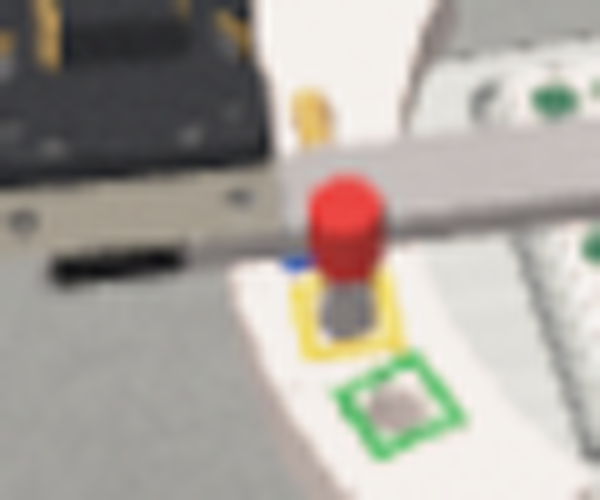

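The bar isn't at the peg yet and the force is still only the sliding 1.4 N. I'll creep one call at a time.

move_arm --pt "0 0.001 0 -0.0016" --pt "0 0.002 0 -0.0032" --pt "0 0.003 0 -0.0048" --pt "0 0.004 0.0005 -0.0064" --pt "0 0.005 0.0005 -0.008"

```text
time: 14.75
tool_pos: [0.5385, -0.1341, 0.0185]
tool_rot: [0.42, 1.571, -1.318]
contact_force: [-0.9, -0.4, -0.5]
opening: 0.0004
```

move_arm --pt "0 0.001 0 -0.0016" --pt "0 0.002 0 -0.0032" --pt "0 0.003 0 -0.0048" --pt "0 0.004 0.0005 -0.0064" --pt "0 0.005 0.0005 -0.008"

```text
time: 15.38
tool_pos: [0.5404, -0.1346, 0.0185]
tool_rot: [-1.612, 1.571, 2.942]
contact_force: [-0.6, -0.9, -0.0]
opening: 0.0002
```

move_arm --pt "0 0.001 0 -0.0016" --pt "0 0.002 0 -0.0032" --pt "0 0.003 0 -0.0048" --pt "0 0.004 0.0005 -0.0064" --pt "0 0.005 0.0005 -0.008"

```text
time: 16.0
tool_pos: [0.5423, -0.1352, 0.0185]
tool_rot: [0.432, 1.571, -1.289]
contact_force: [-1.0, 1.0, 0.9]
opening: 0.0002
```

move_arm --pt "0 0.001 0 -0.0016" --pt "0 0.002 0 -0.0032" --pt "0 0.003 0 -0.0048" --pt "0 0.004 0.0005 -0.0064" --pt "0 0.005 0.0005 -0.008"

```text
time: 16.62
tool_pos: [0.5443, -0.1357, 0.0185]
tool_rot: [0.164, 1.571, -1.549]
contact_force: [-1.8, 0.3, 0.9]
opening: 0.0006
```

move_arm --pt "0 0.001 0 -0.0016" --pt "0 0.002 0 -0.0032" --pt "0 0.003 0 -0.0048" --pt "0 0.004 0.0005 -0.0064" --pt "0 0.005 0.0005 -0.008"

```text
time: 17.25
tool_pos: [0.5463, -0.1361, 0.0186]
tool_rot: [0.676, 1.571, -1.028]
contact_force: [-1.1, -0.3, 0.9]
opening: 0.0004
```

Run:
```python
from h import *
fr()
im=robot.read_camera("scene"); cv2.imwrite("pics/s12.png",cv2.resize(im[205:255,205:265,::-1],None,fx=10,fy=10,interpolation=cv2.INTER_CUBIC))
```

```text
t 17.25 Fn 1.01 Fu 0.42 F [-1.06 -0.29  0.9 ] r 241.1 along 239.7 off -26.1 nang -7.63 z 0.0186
```

View pics/s12.png

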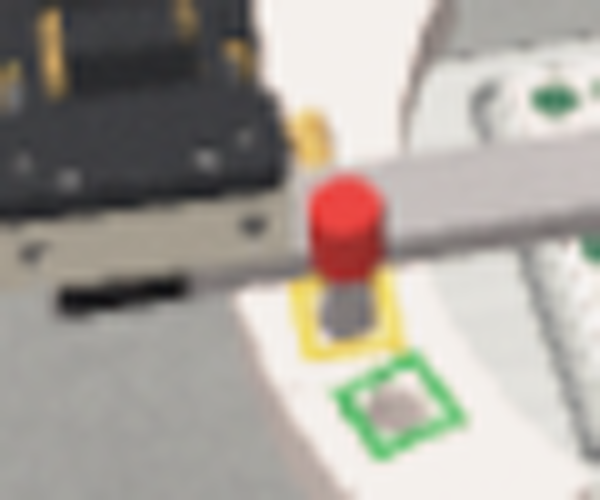

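The bar edge is moving towards the peg (bar face at about row 265, peg shaft at about row 310). I'll keep going.

move_arm --pt "0 0.001 0 -0.0016" --pt "0 0.002 0 -0.0032" --pt "0 0.003 0 -0.0048" --pt "0 0.004 0.0005 -0.0064" --pt "0 0.005 0.0005 -0.008"

```text
time: 17.92
tool_pos: [0.5482, -0.1366, 0.0185]
tool_rot: [-0.739, 1.571, -2.435]
contact_force: [-1.1, 0.4, 0.9]
opening: 0.0006
```

move_arm --pt "0 0.001 0 -0.0016" --pt "0 0.002 0 -0.0032" --pt "0 0.003 0 -0.0048" --pt "0 0.004 0.0005 -0.0064" --pt "0 0.005 0.0005 -0.008"

```text
time: 18.55
tool_pos: [0.5501, -0.137, 0.0185]
tool_rot: [-1.466, 1.571, 3.13]
contact_force: [-0.3, 0.3, 0.1]
opening: 0.0002
```

move_arm --pt "0 0.001 0 -0.0016" --pt "0 0.002 0 -0.0032" --pt "0 0.003 0 -0.0048" --pt "0 0.004 0.0005 -0.0064" --pt "0 0.005 0.0005 -0.008"

```text
time: 19.18
tool_pos: [0.5515, -0.1374, 0.0185]
tool_rot: [-1.63, 1.569, 2.974]
contact_force: [-6.1, -0.3, 2.6]
opening: 0.0002
```

Contact: the force has risen to about 6 N and the tool lags. I'll hold to read the settled force.

move_arm --pt "0 0 0 0" --pt "0 0 0 0"

```text
time: 19.42
tool_pos: [0.5515, -0.1374, 0.0185]
tool_rot: [-1.621, 1.569, 2.983]
contact_force: [-4.6, 0.2, 2.5]
opening: 0.0004
```

Run:
```python
from h import *
fr()
```

```text
t 19.43 Fn 4.63 Fu 0.35 F [-4.64  0.15  2.53] r 241.2 along 239.7 off -26.9 nang -6.19 z 0.0185
```

move_arm --pt "0 0.0005 0 0" --pt "0 0.001 0 0" --pt "0 0.0015 0 0" --pt "0 0.0015 0 0"

```text
time: 19.92
tool_pos: [0.5516, -0.1374, 0.0185]
tool_rot: [-1.631, 1.568, 2.973]
contact_force: [-6.9, -0.8, 4.2]
opening: 0.0003
```

Run:
```python
from h import *
fr()
```

```text
t 19.93 Fn 6.82 Fu 1.55 F [-6.94 -0.81  4.18] r 241.2 along 239.7 off -26.7 nang -6.18 z 0.0185
```

move_arm --pt "0 0.0005 0 0" --pt "0 0.001 0 0" --pt "0 0.0015 0 0" --pt "0 0.002 0 0" --pt "0 0.002 0 0"

```text
time: 20.55
tool_pos: [0.5518, -0.1375, 0.0185]
tool_rot: [-1.627, 1.567, 2.977]
contact_force: [-8.8, -0.4, 5.5]
opening: 0.0004
```

Run:
```python
from h import *
fr()
```

```text
t 20.55 Fn 8.75 Fu 1.32 F [-8.84 -0.37  5.48] r 241.2 along 239.7 off -26.5 nang -6.18 z 0.0185
```

move_arm --pt "0 0.0005 0 0" --pt "0 0.001 0 0" --pt "0 0.0015 0 0" --pt "0 0.002 0 0" --pt "0 0.002 0 0"

```text
time: 21.18
tool_pos: [0.552, -0.1375, 0.0184]
tool_rot: [-1.631, 1.566, 2.974]
contact_force: [-11.8, -0.3, 7.0]
opening: 0.0005
```

Run:
```python
from h import *
fr()
```

```text
t 21.18 Fn 11.66 Fu 1.59 F [-11.76  -0.33   6.97] r 241.1 along 239.7 off -26.4 nang -6.18 z 0.0184
```

About 11.7 N now. Holding for a little over a second.

move_arm --pt "0 0 0 0" --pt "0 0 0 0" --pt "0 0 0 0" --pt "0 0 0 0" --pt "0 0 0 0"

```text
time: 21.8
tool_pos: [0.552, -0.1375, 0.0185]
tool_rot: [-1.626, 1.566, 2.979]
contact_force: [-11.3, -0.8, 6.7]
opening: 0.0007
```

move_arm --pt "0 0 0 0" --pt "0 0 0 0" --pt "0 0 0 0" --pt "0 0 0 0" --pt "0 0 0 0"

```text
time: 22.42
tool_pos: [0.552, -0.1375, 0.0185]
tool_rot: [-1.628, 1.566, 2.977]
contact_force: [-10.8, -1.2, 6.9]
opening: 0.0006
```

Run:
```python
from h import *
fr()
im=robot.read_camera("scene"); cv2.imwrite("pics/s13.png",cv2.resize(im[190:260,200:310,::-1],None,fx=7,fy=7,interpolation=cv2.INTER_CUBIC))
```

```text
t 22.43 Fn 10.65 Fu 2.36 F [-10.84  -1.2    6.94] r 241.2 along 239.7 off -26.4 nang -6.18 z 0.0185
```

View pics/s13.png

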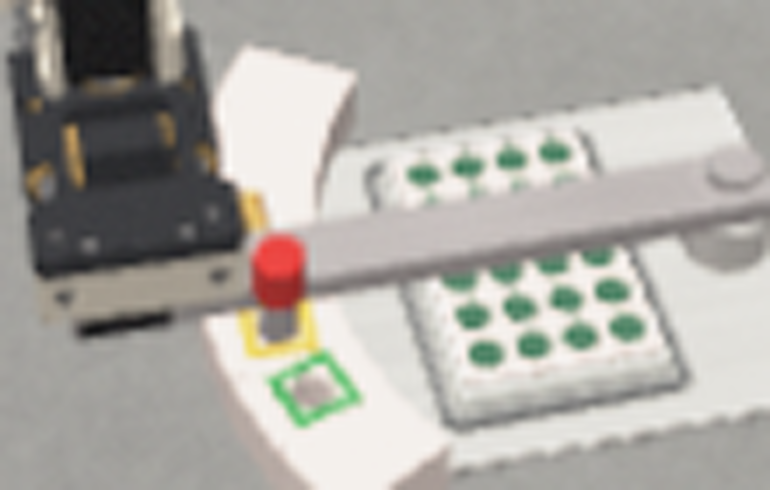

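The bar bears on the peg via the screw with a steady 11 N or so, and the peg is upright. Backing straight off, then lifting.

move_arm --pt "0 -0.004 0 0" --pt "0 -0.01 0 0" --pt "0 -0.02 0 0" --pt "0 -0.04 0 0" --pt "0 -0.06 0 0"

```text
time: 23.1
tool_pos: [0.5299, -0.135, 0.0185]
tool_rot: [1.021, 1.571, -0.658]
contact_force: [0.0, -0.3, -0.3]
opening: 0.0005
```

Run:
```python
from h import *
fr(); go((.46,-.13,.2))
```

```text
t 23.1 Fn -0.04 Fu 0.31 F [ 0.   -0.31 -0.33] r 244.5 along 239.7 off -48.5 nang -6.19 z 0.0185
inc [-0.4537 -0.1751  0.0064] twist 0 yang -6.19
```

move_arm --pt "-0.1 0 0 0" --pt "-0.22 0 0 0" --pt "-0.35 -0.06 0 0" --pt "-0.45 -0.17 0 0" --pt "-0.45 -0.3 0 0"

```text
time: 23.72
tool_pos: [0.4114, -0.1227, 0.2013]
tool_rot: [1.194, 1.564, -0.485]
contact_force: [-0.4, -1.0, -0.1]
opening: 0.0002
```

move_arm --pt "0 -0.05 0 0" --pt "0 -0.05 0 0" --pt "0 -0.05 0 0" --pt "0 -0.05 0 0"

```text
time: 24.22
tool_pos: [0.392, -0.1202, 0.1984]
tool_rot: [0.993, 1.571, -0.685]
contact_force: [-0.8, 0.5, 0.4]
opening: 0.0003
```

Run:
```python
from h import *
st()
for n,(x0,y0,x1,y1) in(("scene",(140,170,330,280)),("top",(200,125,380,230))):
    im=robot.read_camera(n); cv2.imwrite(f"pics/e_{n}.png",cv2.resize(im[y0:y1,x0:x1,::-1],None,fx=4.2,fy=4.2,interpolation=cv2.INTER_CUBIC))
```

```text
24.23 [ 0.392  -0.1202  0.1984] [-0.81  0.52  0.41] [-0.038 -0.086  0.021] 0.0003
```

View pics/e_scene.png

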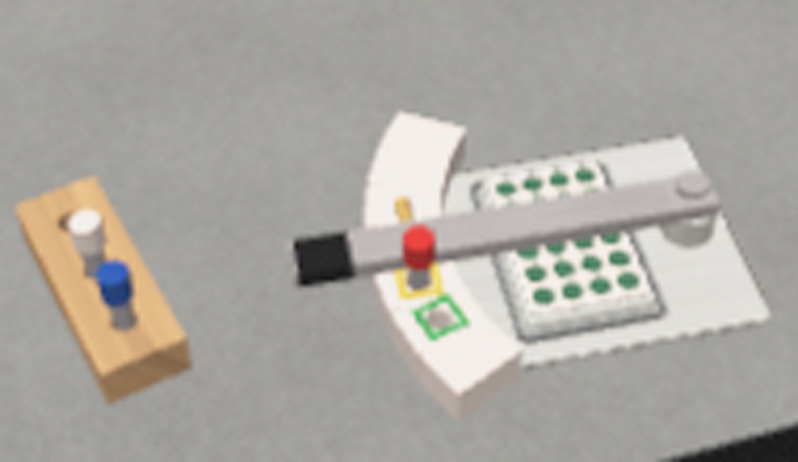

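View pics/e_top.png

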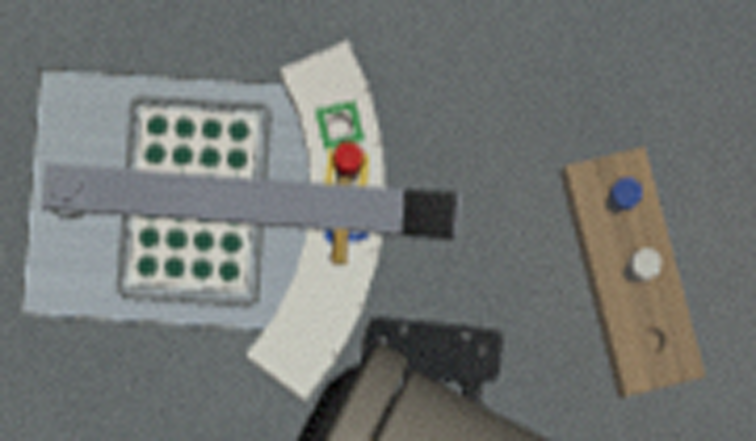

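The top view shows the brass screw tip against the peg at about (347,180), with the plate and the other pegs in place. One check of the head height, then I'll hand in.

Run:
```python
from h import *
a,_=center(px(robot.read_camera("scene"),(0,130,80),(6,255,255),(220,200,260,250)))
b,_=center(px(robot.read_camera("top"),(0,130,80),(6,255,255),(270,145,300,180)))
print(a,b,tri(a,b)); st()
print(robot.hand_in())
```

```text
(239.1099656357388, 228.46391752577318) (282.45911949685535, 161.96226415094338) [ 0.61739578 -0.09190324  0.06495878]
24.43 [ 0.3915 -0.12    0.1983] [-0.18  0.83  0.56] [-0.026 -0.072  0.065] 0.0007
the job is handed in; nothing more can be done
None
```

The job is done and handed in at 24.4 s, with the gripper clear of everything. The red peg is in the yellow socket (the middle one), and the bar is resting against it.

- **Peg:** it went in without resistance. It met the socket floor with the tool at 42.8 mm, where 43 mm was expected, and pushed back with about 11 N. I then let it go. A two-camera check afterwards put its head about 65 mm above the bench. Fully seated should be 62 mm, but the same check read 66.7 mm on the head when it was known to be at 64 mm. Allowing for that bias, the peg is fully down.
- **Bar:** it slid with about 1 N until it met the peg. I raised the push to a measured 10.7–11.8 N and held it for about 1.25 s. I estimate 11–13 N on the peg from the leverage, but that force was not measured directly. While pressing, the tool also measured about 7 N upwards, meaning it pressed slightly down on the bar.
- **Final pictures:** the brass screw tip is against the peg and the peg is upright. The well plate, the white and blue pegs and the rack look undisturbed. I did not re-check the other items on the bench, but nothing touched them.

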